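Put the tiered lunch carrier together

TASK

Put the steel lunch carrier together on the round wooden stand, one piece at a time from the bottom up: the deep tier in the stand's recess, then the medium tier, then the shallow tier with the divider, and last the lid with the knob. Each piece must sit fully home, level, with its foot in the rim of the one below, and the finished stack must stand free. Leave the white cup, the black beaker and the spice jar standing where they are.

Things in the scene. Friction and masses are not known exactly. Their poses are not given: they have to be found in the camera images.
- tier_deep: Deep tier, the tallest open one, 66 mm high, plain inside. Round steel, upright; origin: centre of the underside, z up. Foot 49 mm wide, 6 mm high (chamfered), shoulder above it; body 62 mm wide. Mouth 55 mm wide; the next foot sinks 6 mm into it (3 mm play all round) until its shoulder rests on the rim, its origin then 60 mm over this one. 0.16 kg.
- tier_medium: Medium tier, open, 48 mm high, plain inside. Round steel, upright; origin: centre of the underside, z up. Foot 49 mm wide, 6 mm high (chamfered), shoulder above it; body 62 mm wide. Mouth 55 mm wide; the next foot sinks 6 mm into it (3 mm play all round) until its shoulder rests on the rim, its origin then 42 mm over this one. 0.13 kg.
- tier_shallow: Shallow tier, open, 34 mm high, one thin divider wall inside along its x axis, 9 mm below the rim. Round steel, upright; origin: centre of the underside, z up. Foot 49 mm wide, 6 mm high (chamfered), shoulder above it; body 62 mm wide. Mouth 55 mm wide; the next foot sinks 6 mm into it (3 mm play all round) until its shoulder rests on the rim, its origin then 28 mm over this one. 0.11 kg.
- carrier_lid: Lid of the lunch carrier, 38 mm high: closed disc, top 12 mm over the origin, with an upright round knob in the centre, 20 mm wide from 21 to 36 mm over the origin, 13 mm neck below. Round steel, upright; origin: centre of the underside, z up. Foot 49 mm wide, 6 mm high (chamfered), shoulder above it; body 62 mm wide. 0.08 kg.
- stand: Round wooden stand, fixed, 80 mm across and 15 mm high, with a round recess 55 mm across and 7 mm deep in its top. Origin: centre of the underside, z up. A tier's foot sinks into the recess until its shoulder rests on the wood; the tier's origin is then 9 mm over the stand's.
- white_cup: Bystander: plain white cup with one handle, 68 x 87 mm, 67 mm high. Origin within 15 mm of the middle of its underside. Behind it stands the fixed microwave, 0.26 m high: front at about x = 0.71, upright handle standing out to x = 0.67 at y = 0: keep gripper and arm clear.
- black_beaker: Bystander: black beaker without handle, 57 mm across, 83 mm high. Origin at the centre of its underside.
- spice_jar: Bystander: spice jar with green cap, 46 mm across, 106 mm high. Origin at the centre of its underside.
Mind the look-alikes: they are no part of the job. Of the things that look like the stand, the larger one is meant. What is shaped like the tier_shallow but green is not meant.

How it is judged:
By the outcome, as a careful person would: the job done as asked, in the order asked, and still so for the second after the job is handed in, with the robot touching nothing.
It also fails if it takes over 104 s, if anything falls off the work surface, if the arm or the gripper's body presses on something with over 40 N, if the wrist force passes 120 N, or if a joint passes its speed limit or range.

ROBOT

A 6-joint arm with a two-finger parallel gripper is mounted at the origin on a cart in front of the work surface, level with it; the furniture and walls round the work are solid. World frame = base frame: x ahead of the robot, y to its left, z up, the work surface at z = 0. Lengths are in m, angles in rad, forces in N, time in s.
With the tool pointing down it reaches from about 0.375 to 0.975 m from the base axis. Payload 3.8 kg.
Tool frame: the origin (TCP) lies midway between the tips of the shut fingers; the grasp point (between the pads) lies 19 mm behind it; z points along the fingers, y is the line along which they close (so a half turn about z gives the same grasp; the last joint's range is limited). The gripper opens to 85 mm and grips with 20 to 120 N. Pads are 22 mm wide; open, the fingers measure 114 mm over their backs; the gripper's body (76 mm by 85 mm) begins 54 mm behind the grasp point. The pads swing forward as they close: fully open they stand 13 mm farther back than shut.
Start: joints at [1.29, 0.264, 1.604, -0, 1.274, -0.037], TCP at [0.163, 0.655, 0.21] pointing down, gripper open.
Joint ranges: [-2.63, 2.63], [-0.94, 2.18], [0.31, 2.57], [-1.31, 4.45], [0, 2.66], [-2.55, 2.55]. Speed limits (rad/s): [2.57, 2.57, 3.14, 3.14, 3.14, 3.14].

INTERFACE

Orientations are given as a rotation vector (axis times angle).
In Python, from workcell import status, read_camera, workorder, masks_of gives the robot as it stands.
- The arm moves only by the tool drive_tool, never from a script. Its argument "rows" is a list of rows, each a list of 7 numbers: the turn, a rotation vector about the tool's x, y, z in degrees, then the shift along the tool's x, y, z in m, then the opening, from 0 (shut) to 1 (fully open). In form: [[ax, ay, az, tx, ty, tz, claw], ...]. A call has 1 to 8 rows; each row shifts and turns the commanded pose from where the row before left it, along the tool's axes as they then stand; what a row does not reach is not made up. A row lasts 1/12 s, in which the tool goes at most 41.7 mm and 7.16 degrees, less where a joint would pass 70% of its speed; a pose out of reach is approached as far as the arm can. A call is refused whole if a number of a shift passes 0.0417 or a number of a turn 7.16, either way. A call with a gripper value outside its range is refused whole. The fingers move at their own pace and stop on an object; "force" is the grip in N (left out, the last holds). Time passes only in rows, so rows that do not move let the fingers close. It gives the time, the measured TCP pose, the force, the opening and the grip force at its end, in the units of the state.
- status.read_state(): the state, without advancing time (a new reading comes with each control period).
- read_camera(name): name is "side" or "top" or "wrist"; returns a dict with "color" (400x640x3 uint8, red, green, blue), "intrinsics" (3x3 intrinsics, pixels), "world_from_camera" (4x4, takes a point from camera to world coordinates); the wrist camera has in their place "mount" (4x4, takes a point from camera to tool coordinates, whose origin is the TCP and whose axes are the flange's). Camera axes: x right, y up, looking along -z (the intrinsics and any distortion apply to the point x, -y, -z); pixel columns grow to the right and rows downward; lengths in m; the calibration is good to about 2 mm. A picture is of the moment at which its call begins: read the wrist's pose just before it. There is no depth.
- workorder.finish_job(): hands the job in; it is judged then, once.
Trained networks look in a picture, given as the dict that the camera call returned (one of the last four; its "shot" number tells which), for a name from the list of things; names that differ only in an ending like _2 or _b are one class to them, and where a whole thing is asked for, a point or a joint stands for the part that bears it (a point fixed in the world has none). Each returns a list of dicts, best first, with "score" (0 to 1); they miss things now and then, are a little off and sometimes report something else, mostly with a low value. They report only what shows in the picture. A call takes as long as a camera call. They do not tell look-alikes from the thing itself.
- masks_of(picture, name): "mask" (400x640 bool, what is visible of it) and "bbox" ([left, top, right, bottom] in pixels, round what is visible of it).
The state is a dict: "time": time; "q": joint angles; "joint_vel": joint speeds; "joint_torque": joint torques, N m; "tool_pos": TCP position; "tcp_rot": TCP orientation; "wrist_force": force on the tool from outside, world axes, zero at the start; "torque": the same for the moment, N m; "width": opening from 0.0 (shut) to 1.0 (fully open); "grip_force": force on a finger pad.
Only numpy, scipy, OpenCV 4.12 (cv2) and the standard library are available. Lean on these libraries where they do the work, as an engineer would, in place of code of your own. Each camera call takes 0.05 s, during which the arm holds its last target. There are 200 camera calls.

## Working session

There is one attempt and no reset: what is moved stays moved. The work goes in short steps, Python scripts to look and compute and a tool call to move; the robot and the scene stay as the last step left them, time stands still between calls to the robot, and variables do not carry over. Pictures are saved under pics/ and viewed, at most 17 in all, crops included, and the job is handed in when it is done.

Besides the shell and the picture viewer there is one more tool, called after "Call:" as name(argument=value, ...), one argument or row to a line, values as JSON. drive_tool: Moves the arm, as the interface text tells. Its arguments: {"type":"object","properties":{"rows":{"type":"array"},"force":{"type":"number"}},"required":["rows"]}

```bash
mkdir -p pics; ls; cat > h.py <<'E'
import numpy as np, cv2
from workcell import status, read_camera, workorder, masks_of
from scipy.spatial.transform import Rotation as R
def pose(p, st=None):
    if 'world_from_camera' in p: return np.array(p['world_from_camera'])
    T=np.eye(4); T[:3,:3]=R.from_rotvec(st['tcp_rot']).as_matrix(); T[:3,3]=st['tool_pos']
    return T@np.array(p['mount'])
def ray(p,W,uv):
    K=np.array(p['intrinsics']); d=np.linalg.inv(K)@[uv[0],uv[1],1]; d=W[:3,:3]@[d[0],-d[1],-d[2]]
    return W[:3,3],d/np.linalg.norm(d)
def onz(p,W,uv,z):
    o,d=ray(p,W,uv); return o+d*(z-o[2])/d[2]
def proj(p,W,X):
    c=np.linalg.inv(W)@np.append(X,1); u=np.array(p['intrinsics'])@[c[0],-c[1],-c[2]]; return u[:2]/u[2]
def save(p,n): cv2.imwrite('pics/'+n+'.png',p['color'][:,:,::-1])
E
python3 - <<'E'
from h import *
s=status.read_state(); print({k:np.round(v,3) for k,v in s.items()})
for c in ['top','side']:
    p=read_camera(c); save(p,c+'0'); print(c,p.keys(),np.round(p['intrinsics'],1).tolist(),np.round(pose(p),3).tolist())
    for n in ['tier_deep','tier_medium','tier_shallow','carrier_lid','stand','white_cup','black_beaker','spice_jar']:
        print(n,[(round(m['score'],2),np.round(m['bbox']).tolist()) for m in masks_of(p,n)])
E
```

```text
pics
{'time': np.float64(0.0), 'q': array([ 1.29 ,  0.265,  1.605,  0.   ,  1.274, -0.037]), 'joint_vel': array([-0.   , -0.   , -0.001, -0.001, -0.   ,  0.001]), 'joint_torque': array([ 0.0000e+00, -5.1509e+01, -3.6732e+01,  0.0000e+00,  1.3000e-02,
       -0.0000e+00]), 'tool_pos': array([0.163, 0.654, 0.208]), 'tcp_rot': array([-0.382, -3.118,  0.004]), 'wrist_force': array([ 0.029,  0.992, -0.039]), 'torque': array([ 0.009,  0.03 , -0.022]), 'grip_force': np.float64(0.0), 'width': np.float64(0.999)}
top dict_keys(['color', 'intrinsics', 'world_from_camera', 'shot']) [[434.9, 0.0, 321.7], [0.0, 434.9, 196.0], [0.0, 0.0, 1.0]] [[0.029, 0.994, -0.108, 0.401], [-1.0, 0.029, -0.005, 0.021], [-0.001, 0.108, 0.994, 1.111], [0.0, 0.0, 0.0, 1.0]]
tier_deep [(0.73, [262.0, 207.0, 287.0, 236.0])]
tier_medium [(0.94, [332.0, 207.0, 356.0, 235.0])]
tier_shallow [(0.97, [182.0, 134.0, 214.0, 161.0]), (0.58, [224.0, 160.0, 250.0, 184.0])]
carrier_lid [(0.84, [201.0, 215.0, 227.0, 238.0])]
stand [(0.68, [424.0, 229.0, 450.0, 250.0]), (0.56, [379.0, 214.0, 409.0, 246.0])]
white_cup [(0.71, [297.0, 146.0, 330.0, 175.0])]
black_beaker [(0.93, [427.0, 158.0, 460.0, 183.0])]
spice_jar [(0.92, [358.0, 150.0, 382.0, 175.0]), (0.36, [380.0, 214.0, 409.0, 242.0])]
side dict_keys(['color', 'intrinsics', 'world_from_camera', 'shot']) [[383.9, 0.0, 322.6], [0.0, 383.9, 201.7], [0.0, 0.0, 1.0]] [[-0.984, 0.115, -0.139, 0.408], [-0.18, -0.656, 0.733, 0.738], [-0.006, 0.746, 0.666, 0.681], [0.0, 0.0, 0.0, 1.0]]
tier_deep []
tier_medium []
tier_shallow [(0.79, [275.0, 258.0, 308.0, 284.0]), (0.64, [230.0, 289.0, 262.0, 320.0])]
carrier_lid [(0.65, [338.0, 294.0, 365.0, 321.0])]
stand [(0.96, [357.0, 159.0, 385.0, 183.0]), (0.5, [369.0, 145.0, 387.0, 153.0])]
white_cup [(0.62, [284.0, 187.0, 310.0, 221.0])]
black_beaker [(0.62, [317.0, 121.0, 334.0, 149.0])]
spice_jar [(0.87, [301.0, 144.0, 319.0, 182.0]), (0.25, [275.0, 258.0, 307.0, 288.0])]
```

```bash
python3 - <<'E'
import cv2
for n,(a,b,c,d) in {'top0':(150,110,480,270),'side0':(200,100,480,340)}.items():
    i=cv2.imread(f'pics/{n}.png')[b:d,a:c]; s=min(800/(c-a),600/(d-b)); cv2.imwrite(f'pics/{n}c.png',cv2.resize(i,None,fx=int(s*10)/10,fy=int(s*10)/10,interpolation=3)); print(int(s*10)/10)
E
```

```text
2.4
2.5
```

View pics/top0c.png

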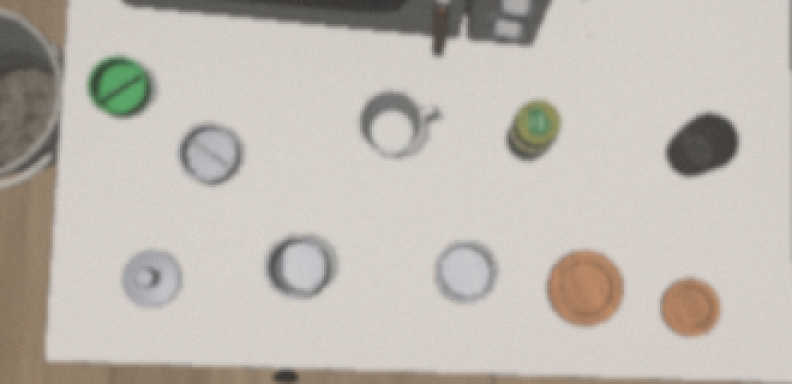

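View pics/side0c.png

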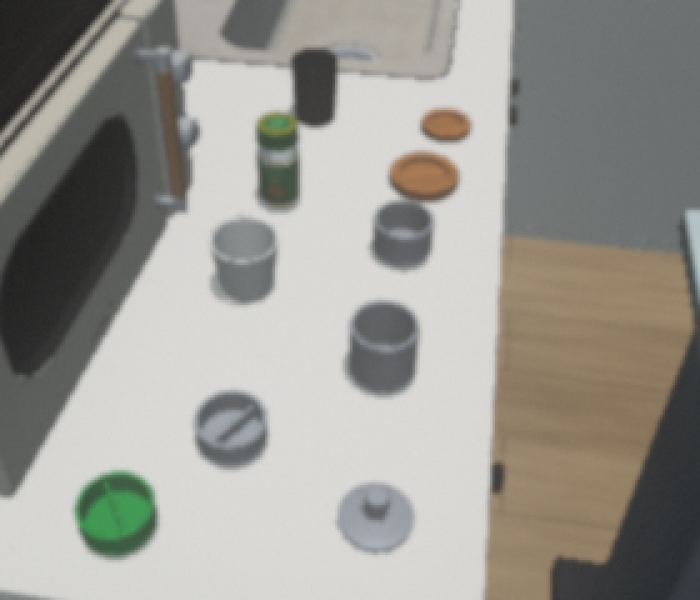

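The top view (crop ×2.4) shows these pieces, given in full-image pixels:
- **Carrier pieces:** deep tier (275,221), medium tier (344,223), steel shallow tier with divider (238,174), lid (213,226).
- **Bystanders:** cup, spice jar and beaker at the back.

Things that could be mistaken for what I want:
- **Stand:** the large disc at (394,230) or the small disc at (437,238). I choose the larger.
- **Shallow tier:** the steel one at (238,174) or the green one at (200,146). I choose the steel one.
- **Open steel vessels:** deep (275,221) or medium (344,223). The side view shows the deep one is taller. The cup at (314,160) has a handle.

Next I fit positions and heights from both views.

```bash
cat > fit.py <<'E'
from h import *
from scipy.optimize import least_squares
a=np.linspace(0,2*np.pi,73)
def cyl(x,y,h,r,z0=0):
    return np.array([[x+r*np.cos(t),y+r*np.sin(t),z] for z in (z0,z0+h) for t in a])
def box(p,W,P):
    u=np.array([proj(p,W,q) for q in P]); return np.r_[u.min(0),u.max(0)]
def fit(obs,x0,r,fixh=None,z0=0):
    # obs: list of (p,W,bbox)
    def f(v):
        h=v[2] if fixh is None else fixh
        return np.concatenate([box(p,W,cyl(v[0],v[1],h,r,z0))-b for p,W,b in obs])
    s=least_squares(f,x0,loss='soft_l1'); return s.x,np.sqrt(np.mean(s.fun**2))
def mbox(m):
    v,u=np.nonzero(m['mask']); return np.array([u.min(),v.min(),u.max()+1,v.max()+1],float)-0.5
def near(p,n,uv):
    b=[m for m in masks_of(p,n)]
    b=[(np.hypot(*( (mbox(m)[:2]+mbox(m)[2:])/2-uv)),m) for m in b]
    return min(b,key=lambda t:t[0]) if b else (999,None)
E
python3 - <<'E'
from fit import *
c={n:read_camera(n) for n in('top','side')}
T={'tier_deep':((275,221),(353,238),.031),'tier_medium':((344,223),(361,193),.031),'tier_shallow':((238,174),(292,271),.031),'carrier_lid':((213,226),(351,307),.031),'stand':((394,230),(370,170),.04),'white_cup':((314,160),(297,204),.034),'black_beaker':((443,170),(326,135),.0285),'spice_jar':((370,162),(311,163),.023)}
for n,(ut,us,r) in T.items():
    obs=[]
    for k,u in(('top',ut),('side',us)):
        d,m=near(c[k],n,u)
        if m is not None and d<12: obs.append((c[k],pose(c[k]),mbox(m))); print(n,k,round(m['score'],2),obs[-1][2])
    x0=onz(c['top'],pose(c['top']),ut,0.02); x0[2]=.05
    for which in ([obs]+[[o] for o in obs] if len(obs)>1 else [obs]):
        if which:
            s,e=fit(which,x0,r); print('   ',np.round(s,4),round(e,2))
s=status.read_state(); print(np.round(R.from_rotvec(s['tcp_rot']).as_matrix(),3))
w=read_camera('wrist'); print(np.round(w['mount'],4).tolist(),np.round(w['intrinsics'],1).tolist())
E
```

```text
tier_deep top 0.65 [258.5 206.5 287.5 233.5]
tier_deep side 0.8 [339.5 219.5 367.5 256.5]
    [0.452  0.1422 0.0681] 1.29
    [0.4526 0.1424 0.0829] 0.0
    [0.4515 0.1323 0.0578] 0.06
tier_medium top 0.84 [330.5 209.5 356.5 235.5]
tier_medium side 0.68 [348.5 179.5 373.5 206.5]
    [ 0.4521 -0.0305  0.0485] 0.89
    [ 0.4526 -0.0294  0.0557] 0.0
    [ 0.4519 -0.0397  0.0412] 0.2
tier_shallow top 0.62 [223.5 160.5 249.5 185.5]
tier_shallow side 0.69 [276.5 255.5 306.5 285.5]
    [0.571  0.2421 0.0332] 1.08
    [0.5725 0.2454 0.0209] 0.11
    [0.5727 0.2357 0.0255] 0.28
carrier_lid top 0.83 [200.5 213.5 224.5 237.5]
carrier_lid side 0.76 [335.5 292.5 365.5 319.5]
    [0.4363 0.2986 0.0094] 1.03
    [0.4373 0.3022 0.    ] 0.16
    [0.436  0.2934 0.0018] 0.18
stand top 0.92 [377.5 213.5 409.5 245.5]
stand side 0.65 [355.5 160.5 381.5 180.5]
    [ 0.4407 -0.1585  0.0133] 0.65
    [ 0.4404 -0.1584  0.0086] 0.1
    [ 0.4427 -0.1784 -0.0132] 0.54
white_cup top 0.85 [298.5 146.5 331.5 174.5]
white_cup side 0.77 [284.5 185.5 310.5 220.5]
    [0.6049 0.0394 0.0595] 2.0
    [0.6096 0.0455 0.0317] 2.13
    [0.6046 0.0367 0.0578] 0.68
black_beaker top 0.77 [427.5 156.5 457.5 182.5]
black_beaker side 0.79 [315.5 118.5 334.5 150.5]
    [ 0.5901 -0.2728  0.0799] 0.78
    [ 0.5924 -0.2743  0.063 ] 0.26
    [ 0.5902 -0.2762  0.0802] 0.1
spice_jar top 0.85 [360.5 150.5 383.5 176.5]
spice_jar side 0.68 [301.5 144.5 319.5 184.5]
    [ 0.5979 -0.0951  0.1046] 0.35
    [ 0.5984 -0.0947  0.1013] 0.12
    [ 0.5984 -0.0986  0.1025] 0.11
[[-0.97   0.241  0.   ]
 [ 0.241  0.97   0.   ]
 [-0.     0.    -1.   ]]
[[-0.0001, 0.9554, 0.2954, 0.0741], [1.0, 0.0001, -0.0, 0.0001], [-0.0, 0.2954, -0.9554, -0.1641], [0.0, 0.0, 0.0, 1.0]] [[336.2, 0.0, 315.8], [0.0, 336.2, 200.3], [0.0, 0.0, 1.0]]
```

Call:
drive_tool(
  rows=[
    [0, 0, -7, 0, 0, 0, 1],
    [0, 0, -6.95, 0, 0, 0, 1],
    [0, 0, 0, -0.02, -0.036, 0, 1],
    [0, 0, 0, -0.02, -0.036, 0, 1],
    [0, 0, 0, -0.02, -0.036, 0, 1],
    [0, 0, 0, -0.02, -0.036, 0, 1],
    [0, 0, 0, -0.02, -0.036, 0, 1],
    [0, 0, 0, -0.02, -0.036, 0, 1],
  ],
)

```text
time: 2.52
tool_pos: [0.2834, 0.4373, 0.2099]
tcp_rot: [-0.001, 3.141, 0.001]
wrist_force: [0.4, 0.3, 0.3]
width: 0.995
grip_force: 0.0
```

Call:
drive_tool(
  rows=[
    [0, 0, 0, -0.02, -0.036, 0, 1],
    [0, 0, 0, -0.02, -0.036, 0, 1],
    [0, 0, 0, -0.02, -0.036, 0, 1],
    [0, 0, 0, -0.02, -0.036, 0, 1],
    [0, 0, 0, -0.02, -0.036, 0, 1],
    [0, 0, 0, -0.02, -0.036, 0, 1],
    [0, 0, 0, -0.02, -0.036, 0, 1],
    [0, 0, 0, -0.02, -0.036, 0, 1],
  ],
)

```text
time: 3.18
tool_pos: [0.4434, 0.1491, 0.2103]
tcp_rot: [0.0, 3.14, 0.001]
wrist_force: [1.0, 0.6, -0.2]
width: 0.998
grip_force: 0.0
```

```bash
python3 - <<'E'
from fit import *
s=status.read_state(); p=read_camera('wrist'); W=pose(p,s); save(p,'w1')
print(s['tool_pos'],R.from_rotvec(s['tcp_rot']).as_matrix().round(3).tolist(),s['time'])
T={'tier_deep':(.452,.142,.066,.031),'tier_medium':(.452,-.03,.048,.031),'tier_shallow':(.571,.242,.034,.031),'carrier_lid':(.436,.299,.012,.031),'stand':(.4407,-.1585,.015,.04)}
for n,(x,y,h,r) in T.items():
    b=box(p,W,cyl(x,y,h,r)); d,m=near(p,n,(b[:2]+b[2:])/2); print(n,b.round(),round(d,1),m and (mbox(m),m['score']))
    if m is not None:
        print([np.round(fit([(p,W,mbox(m))],[x,y,h],r,fx)[0],4) for fx in (None,h)])
E
```

```text
[0.44344504 0.14906403 0.21029572] [[-1.0, 0.0, 0.001], [0.0, 1.0, 0.0], [-0.001, 0.0, -1.0]] 3.1833
tier_deep [276. 145. 341. 218.] 2.6 (array([275.5, 148.5, 340.5, 219.5]), 0.61)
[array([0.4557, 0.1414, 0.0608]), array([0.4547, 0.1415, 0.066 ])]
tier_medium [105. 145. 186. 212.] 3.1 (array([106.5, 148.5, 183.5, 214.5]), 0.88)
[array([ 0.4563, -0.0329,  0.0427]), array([ 0.4554, -0.0307,  0.048 ])]
tier_shallow [366. 243. 424. 304.] 4.5 (array([366.5, 246.5, 415.5, 304.5]), 0.56)
[array([0.5761, 0.2371, 0.0268]), array([0.5738, 0.2347, 0.034 ])]
carrier_lid [422. 130. 482. 188.] 3.2 (array([424.5, 134.5, 481.5, 189.5]), 0.65)
[array([0.4406, 0.3026, 0.0034]), array([0.4396, 0.3003, 0.012 ])]
stand [ -6. 126.  79. 200.] 999 None
```

View pics/w1.png

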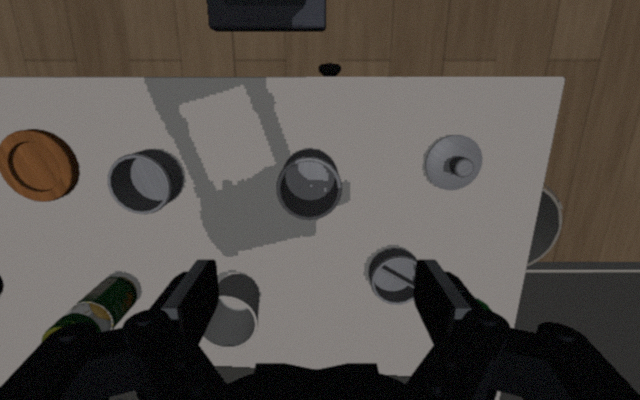

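The wrist view shows the deep tier at (310,187), medium at (146,182), lid at (453,162), steel shallow at (395,277) and the large stand at (38,165). The fits agree, apart from an offset of about 3 mm in x against the fixed cameras. I'll view the stand from the same relative place so that this offset cancels.

Call:
drive_tool(
  rows=[
    [0, 0, 0, 0, -0.0375, 0, 1],
    [0, 0, 0, 0, -0.0375, 0, 1],
    [0, 0, 0, 0, -0.0375, 0, 1],
    [0, 0, 0, 0, -0.0375, 0, 1],
    [0, 0, 0, 0, -0.0375, 0, 1],
    [0, 0, 0, 0, -0.0375, 0, 1],
    [0, 0, 0, 0, -0.0375, 0, 1],
    [0, 0, 0, 0, -0.0375, 0, 1],
  ],
)

```text
time: 4.15
tool_pos: [0.4429, -0.1487, 0.21]
tcp_rot: [-0.005, 3.141, 0.0]
wrist_force: [0.4, 1.1, -0.4]
width: 1.002
grip_force: 0.0
```

```bash
cat > look.py <<'E'
from fit import *
import sys
T={'tier_deep':(.4547,.1415,.066,.031),'tier_medium':(.4554,-.0307,.048,.031),'tier_shallow':(.574,.237,.034,.031),'carrier_lid':(.44,.300,.012,.031),'stand':(.443,-.1585,.015,.04)}
def look(names,tag,crop=None):
    p0=read_camera('wrist')  # settle 0.05 s
    s=status.read_state(); p=read_camera('wrist'); W=pose(p,s); save(p,tag)
    print(s['tool_pos'].round(4) if hasattr(s['tool_pos'],'round') else s['tool_pos'],round(s['time'],2))
    for n in names:
        x,y,h,r=T[n]; b=box(p,W,cyl(x,y,h,r)); d,m=near(p,n,(b[:2]+b[2:])/2)
        print(n,b.round(),round(d,1),m and (mbox(m),m['score']))
        if m is not None: print([np.round(fit([(p,W,mbox(m))],[x,y,h],r,fx)[0],4) for fx in (None,h)])
    return p,W
if __name__=='__main__': look(sys.argv[2:],sys.argv[1])
E
python3 look.py w2 stand tier_medium
python3 -c "
import cv2
i=cv2.imread('pics/w2.png')[100:280,220:480];cv2.imwrite('pics/w2c.png',cv2.resize(i,None,fx=3,fy=3,interpolation=3))"
```

```text
[ 0.443  -0.1552  0.2102] 4.2
stand [277. 129. 351. 203.] 1.0 (array([278.5, 129.5, 351.5, 201.5]), 0.98)
[array([ 0.4436, -0.1575,  0.0093]), array([ 0.4428, -0.1574,  0.015 ])]
tier_medium [399. 149. 473. 216.] 1.6 (array([402.5, 149.5, 472.5, 214.5]), 0.56)
[array([ 0.4567, -0.0269,  0.0398]), array([ 0.4553, -0.0295,  0.048 ])]
```

View pics/w2c.png

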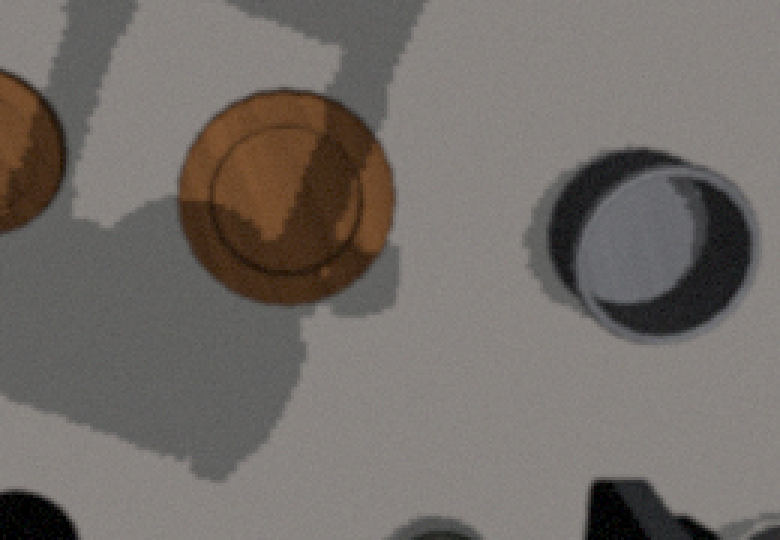

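The crop (×3, origin 220,100) shows the larger stand and its recess at (316,166), with the small disc cut off at the left edge and the medium tier at (437,182). The choice is confirmed. Next I go to the deep tier.

Call:
drive_tool(
  rows=[
    [0, 0, 0, -0.0014, 0.037, 0, 1],
    [0, 0, 0, -0.0014, 0.037, 0, 1],
    [0, 0, 0, -0.0014, 0.037, 0, 1],
    [0, 0, 0, -0.0014, 0.037, 0, 1],
    [0, 0, 0, -0.0014, 0.037, 0, 1],
    [0, 0, 0, -0.0014, 0.037, 0, 1],
    [0, 0, 0, -0.0014, 0.037, 0, 1],
    [0, 0, 0, -0.0014, 0.035, 0, 1],
  ],
)

```text
time: 5.02
tool_pos: [0.4522, 0.1496, 0.2099]
tcp_rot: [-0.007, 3.142, 0.001]
wrist_force: [-0.2, -0.5, 1.0]
width: 1.0
grip_force: 0.0
```

Call:
drive_tool(
  rows=[
    [0, 0, 0, 0, 0, 0, 1],
    [0, 0, 0, 0, 0, 0, 1],
    [0, 0, 0, 0, 0, 0, 1],
  ],
)

```text
time: 5.27
tool_pos: [0.4528, 0.1464, 0.2096]
tcp_rot: [0.006, -3.141, 0.001]
wrist_force: [-1.3, -0.2, -0.6]
width: 1.006
grip_force: 0.0
```

```bash
python3 look.py w3 tier_deep carrier_lid tier_shallow
```

```text
[0.4531 0.1455 0.2096] 5.32
tier_deep [279. 139. 345. 212.] 126.9 (array([370.5, 240.5, 423.5, 298.5]), 0.26)
[array([0.5768, 0.2412, 0.0259]), array([0.5701, 0.2281, 0.066 ])]
carrier_lid [427. 126. 488. 184.] 0.6 (array([429.5, 126.5, 486.5, 182.5]), 0.58)
[array([0.4411, 0.3032, 0.0025]), array([0.4401, 0.3004, 0.012 ])]
tier_shallow [365. 239. 424. 300.] 2.1 (array([370.5, 240.5, 422.5, 298.5]), 0.94)
[array([0.5768, 0.2404, 0.0258]), array([0.5744, 0.2378, 0.034 ])]
```

Call:
drive_tool(
  rows=[
    [0, 0, 0, -0.0015, -0.004, 0.037, 1],
    [0, 0, 0, 0, 0, 0.037, 1],
    [0, 0, 0, 0, 0, 0.037, 1],
    [0, 0, 0, 0, 0, 0.037, 1],
    [0, 0, 0, 0, 0, 0.0365, 1],
    [0, 0, 0, 0, 0, 0, 1],
    [0, 0, 0, 0, 0, 0, 0.7],
    [0, 0, 0, 0, 0, 0, 0.5],
  ],
  force=30,
)

```text
time: 6.18
tool_pos: [0.457, 0.1407, 0.0269]
tcp_rot: [0.002, 3.14, 0.001]
wrist_force: [0.5, -1.2, 0.7]
width: 0.747
grip_force: 0.0
```

Call:
drive_tool(
  rows=[
    [0, 0, 0, 0, 0, 0, 0.4],
    [0, 0, 0, 0, 0, 0, 0.4],
    [0, 0, 0, 0, 0, 0, 0.4],
    [0, 0, 0, 0, 0, 0, 0.4],
    [0, 0, 0, 0, 0, 0, 0.4],
    [0, 0, 0, 0, 0, 0, 0.4],
  ],
)

```text
time: 6.68
tool_pos: [0.4579, 0.1415, 0.0277]
tcp_rot: [-0.0, 3.137, 0.001]
wrist_force: [-0.3, 0.1, 7.6]
width: 0.701
grip_force: 33.7
```

Call:
drive_tool(
  rows=[
    [0, 0, 0, 0, 0, -0.02, 0.4],
    [0, 0, 0, 0, 0, -0.035, 0.4],
    [0, 0, 0, 0, 0, -0.035, 0.4],
    [0, 0, 0, 0.0014, -0.037, 0, 0.4],
    [0, 0, 0, 0.0014, -0.037, 0, 0.4],
    [0, 0, 0, 0.0014, -0.037, 0, 0.4],
    [0, 0, 0, 0.0014, -0.037, 0, 0.4],
    [0, 0, 0, 0.0014, -0.037, 0, 0.4],
  ],
)

```text
time: 7.35
tool_pos: [0.4481, -0.0454, 0.116]
tcp_rot: [-0.001, 3.14, -0.0]
wrist_force: [1.3, 0.3, -0.6]
width: 0.692
grip_force: 33.6
```

Call:
drive_tool(
  rows=[
    [0, 0, 0, 0.0014, -0.037, 0, 0.4],
    [0, 0, 0, 0.0014, -0.037, 0, 0.4],
    [0, 0, 0, 0.0014, -0.037, 0, 0.4],
    [0, 0, 0, 0, 0, 0, 0.4],
    [0, 0, 0, 0, 0, 0, 0.4],
    [0, 0, 0, 0, 0, 0, 0.4],
  ],
)

```text
time: 7.85
tool_pos: [0.4438, -0.1548, 0.1153]
tcp_rot: [-0.002, -3.141, -0.001]
wrist_force: [-0.1, 1.1, -1.5]
width: 0.699
grip_force: 33.7
```

```bash
cat > held.py <<'E'
from fit import *
import sys
# fit held cylinder: rows free x,y,z0 ; height known
def held(n,h,tag,dz):
    read_camera('wrist'); s=status.read_state(); p=read_camera('wrist'); W=pose(p,s); save(p,tag); t=s['tool_pos']
    print(np.round(t,4),R.from_rotvec(s['tcp_rot']).as_matrix()[:,2].round(3),round(s['time'],2),s['width'],s['grip_force'])
    z0=t[2]-dz; b=box(p,W,cyl(t[0],t[1],h,.031,z0)); 
    for m in masks_of(p,n)[:2]:
        mb=mbox(m); print(b.round(),mb,round(m['score'],2),(fit([(p,W,mb)],[t[0],t[1],h],.031,h,z0)[0]-t).round(4)[:2])
if __name__=='__main__': held(sys.argv[1],float(sys.argv[2]),sys.argv[3],float(sys.argv[4]))
E
python3 held.py tier_deep .066 w4 .026; python3 look.py w4b stand
```

```text
[ 0.4439 -0.1542  0.1152] [-0.     0.001 -1.   ] 7.9 0.6988237847020194 33.72652195219416
[242. 174. 391. 344.] [243.5 171.5 388.5 333.5] 0.75 [-0.003  -0.0001]
[ 0.4442 -0.1537  0.1152] 8.05
stand [261. 138. 359. 235.] 16.3 (array([262.5, 138.5, 359.5, 202.5]), 0.65)
[array([ 0.4414, -0.1579,  0.    ]), array([ 0.4419, -0.1578,  0.015 ])]
```

View pics/w4.png

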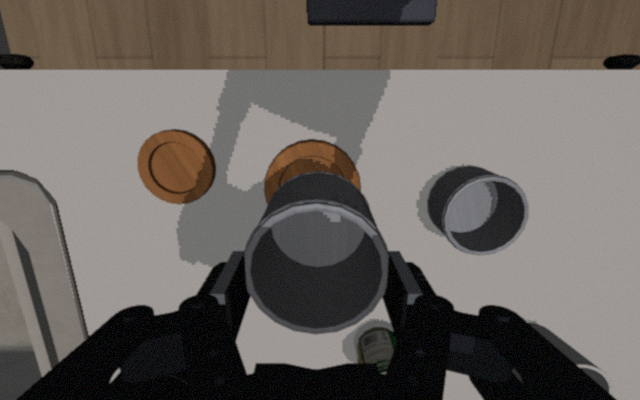

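The tier is held squarely at (318,260), with the stand behind it at (312,175). It sits 3 mm nearer the robot than the TCP, with no error in y. I correct for that and lower it.

Call:
drive_tool(
  rows=[
    [0, 0, 0, -0.0016, -0.0038, 0.02, 0.4],
    [0, 0, 0, 0, 0, 0.025, 0.4],
    [0, 0, 0, 0, 0, 0.02, 0.4],
    [0, 0, 0, 0, 0, 0, 0.4],
    [0, 0, 0, 0, 0, 0, 0.4],
    [0, 0, 0, 0, 0, 0, 0.4],
  ],
)

```text
time: 8.65
tool_pos: [0.4466, -0.1588, 0.0512]
tcp_rot: [-0.001, 3.141, -0.001]
wrist_force: [-0.3, -1.2, -1.4]
width: 0.698
grip_force: 33.7
```

```bash
python3 held.py tier_deep .066 w5 .0275; python3 look.py w5b stand
```

```text
[ 0.4471 -0.1591  0.0518] [ 0.002 -0.001 -1.   ] 8.7 0.6970456275050517 33.7546288309386
[243. 174. 390. 341.] [242.5 171.5 388.5 333.5] 0.77 [-0.0026 -0.0003]
[ 0.4471 -0.1593  0.0519] 8.85
stand [254. 145. 381. 269.] 22.4 (array([257.5, 144.5, 380.5, 224.5]), 0.92)
[array([ 0.4412, -0.1574,  0.    ]), array([ 0.4418, -0.1576,  0.015 ])]
```

Call:
drive_tool(
  rows=[
    [0, 0, 0, 0.0012, 0.0015, 0, 0.4],
    [0, 0, 0, 0, 0, 0.004, 0.4],
    [0, 0, 0, 0, 0, 0.004, 0.4],
    [0, 0, 0, 0, 0, 0.004, 0.4],
    [0, 0, 0, 0, 0, 0.003, 0.4],
    [0, 0, 0, 0, 0, 0.002, 0.4],
    [0, 0, 0, 0, 0, 0, 0.4],
    [0, 0, 0, 0, 0, 0, 0.4],
  ],
)

```text
time: 9.62
tool_pos: [0.4456, -0.1575, 0.0357]
tcp_rot: [0.001, 3.141, 0.0]
wrist_force: [-5.7, 3.3, 19.9]
width: 0.698
grip_force: 36.0
```

Call:
drive_tool(
  rows=[
    [0, 0, 0, 0, 0, -0.001, 0.4],
    [0, 0, 0, 0, 0, 0, 0.8],
    [0, 0, 0, 0, 0, 0, 1],
    [0, 0, 0, 0, 0, 0, 1],
    [0, 0, 0, 0, 0, 0, 1],
    [0, 0, 0, 0, 0, -0.035, 1],
    [0, 0, 0, 0, 0, -0.04, 1],
    [0, 0, 0, 0, 0, -0.04, 1],
  ],
)

```text
time: 10.28
tool_pos: [0.443, -0.1567, 0.1489]
tcp_rot: [-0.001, -3.138, -0.002]
wrist_force: [0.9, -1.2, -0.1]
width: 1.001
grip_force: 0.0
```

Call:
drive_tool(
  rows=[
    [0, 0, 0, 0, 0, -0.04, 1],
    [0, 0, 0, 0, 0, -0.018, 1],
    [0, 0, 0, 0, 0, 0, 1],
    [0, 0, 0, 0, 0, 0, 1],
  ],
)

```text
time: 10.62
tool_pos: [0.4455, -0.1577, 0.2085]
tcp_rot: [0.001, 3.139, -0.002]
wrist_force: [0.3, 0.3, -0.1]
width: 1.0
grip_force: 0.0
```

```bash
sed -i "s/^T={/T={'deepS':0,/" look.py; python3 - <<'E'
from look import *
s=status.read_state(); p=read_camera('wrist'); W=pose(p,s); save(p,'w6')
print(s['tool_pos'],s['time'])
x,y=.4428,-.1576
b=box(p,W,cyl(x,y,.06,.031,.015)); d,m=near(p,'tier_deep',(b[:2]+b[2:])/2); print(b,d,m and mbox(m))
print(fit([(p,W,mbox(m))],[x,y,.06],.031,.06,.015), fit([(p,W,mbox(m))],[x,y,.06],.031,None,.015))
T['tier_medium']=(.4554,-.03,.048,.031); x,y,h,r=T['tier_medium']
b=box(p,W,cyl(x,y,h,r)); d,m=near(p,'tier_medium',(b[:2]+b[2:])/2); print(b,d,m and (mbox(m),fit([(p,W,mbox(m))],[x,y,h],r,h)))
i=cv2.imread('pics/w6.png')[100:280,220:480];cv2.imwrite('pics/w6c.png',cv2.resize(i,None,fx=3,fy=3,interpolation=3))
E
```

```text
[ 0.44546496 -0.15773413  0.20846771] 10.6167
[282.21573978 136.09968691 350.49082604 210.55393658] 1.1923782938846264 [283.5 136.5 351.5 209.5]
(array([ 0.44245142, -0.15655916,  0.06      ]), np.float64(0.5193512944133379)) (array([ 0.4430527 , -0.1565469 ,  0.05661832]), np.float64(0.19166893581475483))
[401.61458324 146.03363648 475.99555654 213.56583195] 0.7568146812947824 (array([403.5, 146.5, 475.5, 212.5]), (array([ 0.4551194 , -0.02951392,  0.048     ]), np.float64(1.0360814945834271)))
```

View pics/w6c.png

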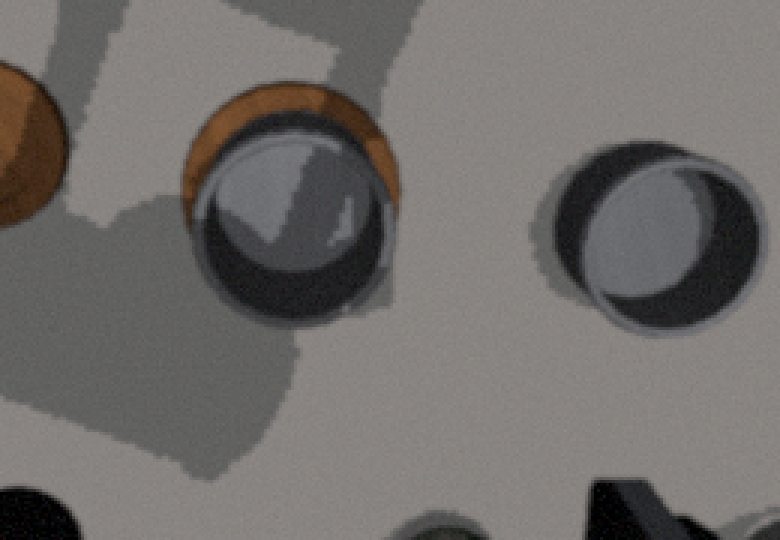

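The crop shows the deep tier standing level in the recess, rim at (318,177) in full pixels; the fit gives (0.4426, -0.1566). Medium next.

Call:
drive_tool(
  rows=[
    [0, 0, 0, -0.002, 0.032, 0, 1],
    [0, 0, 0, -0.002, 0.032, 0, 1],
    [0, 0, 0, -0.002, 0.032, 0, 1],
    [0, 0, 0, -0.0015, 0.032, 0, 1],
    [0, 0, 0, 0, 0, 0.038, 1],
    [0, 0, 0, 0, 0, 0.04, 1],
    [0, 0, 0, 0, 0, 0.04, 1],
    [0, 0, 0, 0, 0, 0, 1],
  ],
)

```text
time: 11.43
tool_pos: [0.4428, -0.0279, 0.0796]
tcp_rot: [0.001, -3.123, -0.004]
wrist_force: [-2.0, -0.1, -1.3]
width: 1.001
grip_force: 0.0
```

Call:
drive_tool(
  rows=[
    [0, 0, 0, 0, 0, 0.035, 1],
    [0, 0, 0, 0, 0, 0.03, 1],
    [0, 0, 0, 0, 0, 0.015, 1],
    [0, 0, 0, 0, 0, 0, 1],
    [0, 0, 0, 0, 0, 0, 1],
    [0, 0, 0, 0, 0, 0, 0.8],
  ],
)

```text
time: 11.93
tool_pos: [0.4535, -0.0296, 0.0108]
tcp_rot: [0.001, 3.14, -0.0]
wrist_force: [0.4, -0.5, -0.2]
width: 0.888
grip_force: 0.0
```

Call:
drive_tool(
  rows=[
    [0, 0, 0, 0, 0, 0, 0.4],
    [0, 0, 0, 0, 0, 0, 0.4],
    [0, 0, 0, 0, 0, 0, 0.4],
    [0, 0, 0, 0, 0, 0, 0.4],
    [0, 0, 0, 0, 0, 0, 0.4],
    [0, 0, 0, 0, 0, 0, 0.4],
    [0, 0, 0, 0, 0, 0, 0.4],
  ],
)

```text
time: 12.52
tool_pos: [0.4541, -0.0296, 0.0119]
tcp_rot: [0.001, 3.138, -0.001]
wrist_force: [-1.7, 0.5, 5.5]
width: 0.719
grip_force: 31.2
```

Call:
drive_tool(
  rows=[
    [0, 0, 0, 0, 0, -0.02, 0.4],
    [0, 0, 0, 0, 0, -0.035, 0.4],
    [0, 0, 0, 0, 0, -0.035, 0.4],
    [0, 0, 0, 0, 0, -0.035, 0.4],
    [0, 0, 0, 0, 0, -0.03, 0.4],
    [0, 0, 0, 0.004, -0.032, 0, 0.4],
    [0, 0, 0, 0.004, -0.032, 0, 0.4],
    [0, 0, 0, 0.003, -0.032, 0, 0.4],
  ],
)

```text
time: 13.18
tool_pos: [0.442, -0.1263, 0.1671]
tcp_rot: [-0.003, 3.137, -0.003]
wrist_force: [-0.0, 0.2, -1.5]
width: 0.713
grip_force: 33.4
```

Call:
drive_tool(
  rows=[
    [0, 0, 0, 0.001, -0.032, 0, 0.4],
    [0, 0, 0, 0, 0, 0, 0.4],
    [0, 0, 0, 0, 0, 0, 0.4],
    [0, 0, 0, 0, 0, 0, 0.4],
    [0, 0, 0, 0, 0, 0, 0.4],
  ],
)

```text
time: 13.6
tool_pos: [0.4401, -0.1565, 0.1647]
tcp_rot: [-0.001, 3.141, 0.0]
wrist_force: [-0.2, 0.8, -1.4]
width: 0.71
grip_force: 33.6
```

```bash
python3 held.py tier_medium .048 w7 .0115
```

```text
[ 0.4401 -0.1563  0.1645] [ 0.  0. -1.] 13.65 0.714815131714601 33.55152815580368
[244. 180. 389. 338.] [244.5 184.5 386.5 336.5] 0.69 [ 0.0014 -0.0003]
```

Call:
drive_tool(
  rows=[
    [0, 0, 0, 0, 0, 0.025, 0.4],
    [0, 0, 0, 0, 0, 0.025, 0.4],
    [0, 0, 0, 0, 0, 0.0185, 0.4],
    [0, 0, 0, 0, 0, 0, 0.4],
    [0, 0, 0, 0, 0, 0, 0.4],
    [0, 0, 0, 0, 0, 0, 0.4],
    [0, 0, 0, 0, 0, 0, 0.4],
  ],
)

```text
time: 14.33
tool_pos: [0.4416, -0.1577, 0.0975]
tcp_rot: [-0.0, 3.139, -0.002]
wrist_force: [0.0, 0.3, -0.4]
width: 0.712
grip_force: 33.6
```

```bash
python3 held.py tier_medium .048 w8 .0115
python3 -c "
import cv2
i=cv2.imread('pics/w8.png')[120:370,160:480];cv2.imwrite('pics/w8c.png',cv2.resize(i,None,fx=2.4,fy=2.4,interpolation=3))"
```

```text
[ 0.4416 -0.1578  0.0976] [ 0.003 -0.001 -1.   ] 14.38 0.7182148862056501 33.580701649188995
[244. 180. 389. 338.] [359.5 333.5 398.5 373.5] 0.71 [0.0972 0.0157]
[244. 180. 389. 338.] [244.5 184.5 386.5 336.5] 0.67 [ 0.0014 -0.0003]
```

View pics/w8c.png

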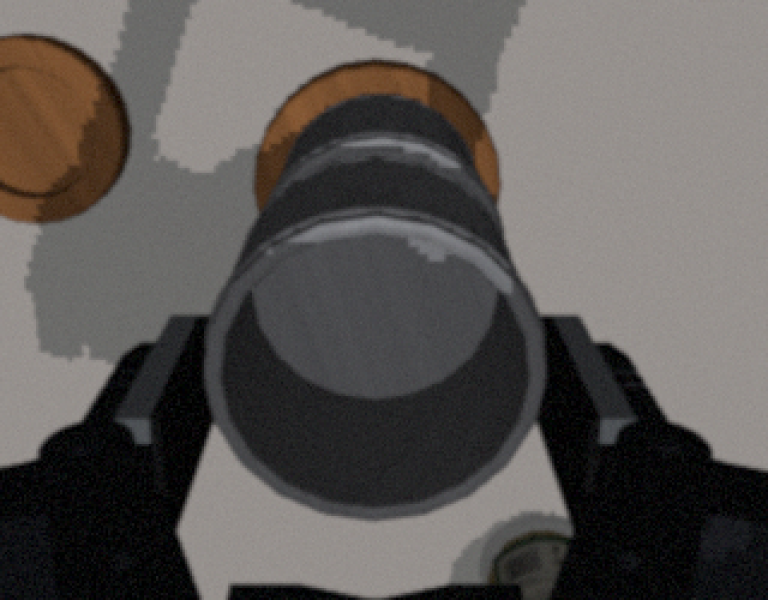

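The medium tier hangs centred over the deep one, with both axes at about crop column 378. I lower it.

Call:
drive_tool(
  rows=[
    [0, 0, 0, 0, 0.001, 0.004, 0.4],
    [0, 0, 0, 0, 0, 0.004, 0.4],
    [0, 0, 0, 0, 0, 0.004, 0.4],
    [0, 0, 0, 0, 0, 0.003, 0.4],
    [0, 0, 0, 0, 0, 0.002, 0.4],
    [0, 0, 0, 0, 0, 0.001, 0.4],
    [0, 0, 0, 0, 0, 0, 0.4],
    [0, 0, 0, 0, 0, 0, 0.4],
  ],
)

```text
time: 15.15
tool_pos: [0.4415, -0.1565, 0.0801]
tcp_rot: [0.001, 3.139, 0.0]
wrist_force: [-3.5, 1.7, 13.6]
width: 0.715
grip_force: 34.8
```

Call:
drive_tool(
  rows=[
    [0, 0, 0, 0, 0, 0, 0.8],
    [0, 0, 0, 0, 0, 0, 1],
    [0, 0, 0, 0, 0, 0, 1],
    [0, 0, 0, 0, 0, 0, 1],
    [0, 0, 0, 0, 0, -0.03, 1],
    [0, 0, 0, 0, 0, -0.04, 1],
    [0, 0, 0, 0, 0, -0.04, 1],
    [0, 0, 0, 0, 0, -0.04, 1],
  ],
)

```text
time: 15.82
tool_pos: [0.4392, -0.1561, 0.2285]
tcp_rot: [-0.001, -3.14, -0.001]
wrist_force: [1.0, -0.6, 0.8]
width: 1.001
grip_force: 0.0
```

Call:
drive_tool(
  rows=[
    [0, 0, 0, 0, 0, -0.02, 1],
    [0, 0, 0, 0, 0, 0, 1],
    [0, 0, 0, 0, 0, 0, 1],
  ],
)

```text
time: 16.07
tool_pos: [0.441, -0.1568, 0.2492]
tcp_rot: [0.001, 3.139, -0.002]
wrist_force: [-0.4, 0.1, -0.1]
width: 1.002
grip_force: 0.0
```

```bash
python3 - <<'E'
from look import *
s=status.read_state(); p=read_camera('wrist'); W=pose(p,s); save(p,'w9')
print(s['tool_pos'],s['time'])
x,y=.4426,-.1566
b=box(p,W,cyl(x,y,.042,.031,.075)); print(b)
for n in('tier_medium','tier_deep'):
  for m in masks_of(p,n)[:2]: print(n,mbox(m),m['score'],fit([(p,W,mbox(m))],[x,y,.042],.031,.042,.075))
i=cv2.imread('pics/w9.png')[100:280,220:480];cv2.imwrite('pics/w9c.png',cv2.resize(i,None,fx=3,fy=3,interpolation=3))
E
```

```text
[ 0.44100244 -0.15679343  0.24921898] 16.0667
[282.3210558  142.5931294  350.58096981 215.25816563]
tier_medium [281.5 141.5 350.5 212.5] 0.64 (array([ 0.44066719, -0.15700918,  0.042     ]), np.float64(0.6270845053377436))
tier_deep [294.5 136.5 336.5 148.5] 0.7 (array([ 0.43399026, -0.15852621,  0.042     ]), np.float64(30.56570417563026))
```

View pics/w9c.png

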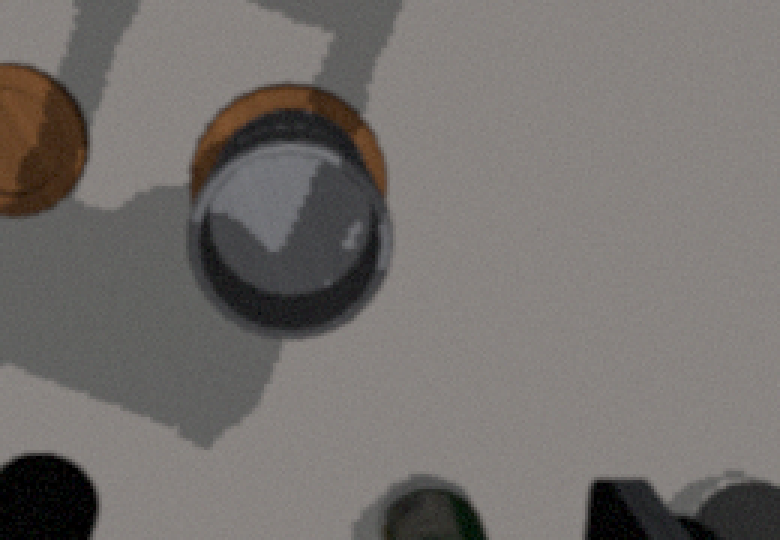

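The medium tier sits level on the deep one, rim at about (316,178). Now the shallow tier.

Call:
drive_tool(
  rows=[
    [0, 0, 0, -0.013, 0.039, 0.004, 1],
    [0, 0, 0, -0.013, 0.039, 0.004, 1],
    [0, 0, 0, -0.013, 0.039, 0.004, 1],
    [0, 0, 0, -0.013, 0.039, 0.004, 1],
    [0, 0, 0, -0.013, 0.039, 0.004, 1],
    [0, 0, 0, -0.013, 0.039, 0.004, 1],
    [0, 0, 0, -0.013, 0.039, 0.004, 1],
    [0, 0, 0, -0.013, 0.039, 0.004, 1],
  ],
)

```text
time: 16.88
tool_pos: [0.543, 0.1574, 0.213]
tcp_rot: [-0.0, -3.138, 0.002]
wrist_force: [1.0, 0.2, 0.7]
width: 0.995
grip_force: 0.0
```

Call:
drive_tool(
  rows=[
    [0, 0, 0, -0.013, 0.039, 0.004, 1],
    [0, 0, 0, -0.013, 0.039, 0.004, 1],
    [0, 0, 0, 0, 0, 0, 1],
    [0, 0, 0, 0, 0, 0, 1],
    [0, 0, 0, 0, 0, 0, 1],
    [0, 0, 0, 0, 0, 0, 1],
  ],
)

```text
time: 17.38
tool_pos: [0.5693, 0.2322, 0.2066]
tcp_rot: [-0.002, -3.139, 0.002]
wrist_force: [-0.4, -0.1, 0.0]
width: 1.0
grip_force: 0.0
```

```bash
python3 look.py w10 tier_shallow carrier_lid; python3 -c "
import cv2
i=cv2.imread('pics/w10.png')[100:280,220:480];cv2.imwrite('pics/w10c.png',cv2.resize(i,None,fx=3,fy=3,interpolation=3))"
```

```text
[0.5696 0.2321 0.2072] 17.43
tier_shallow [291. 142. 351. 205.] 6.2 (array([296.5, 141.5, 357.5, 203.5]), 0.81)
[array([0.5733, 0.2433, 0.0314]), array([0.5729, 0.2432, 0.034 ])]
carrier_lid [353.   1. 418.  72.] 0.3 (array([353.5,   1.5, 417.5,  70.5]), 0.72)
[array([0.4391, 0.3011, 0.0063]), array([0.44  , 0.3003, 0.012 ])]
```

View pics/w10c.png

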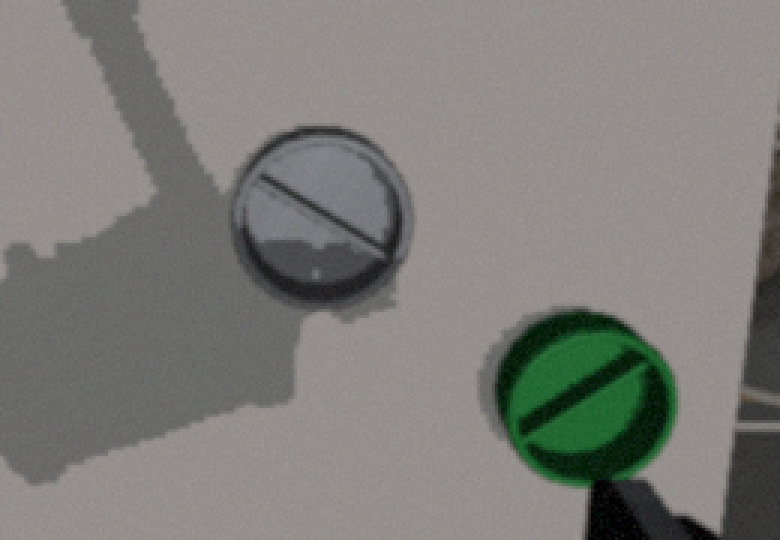

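The steel shallow tier is at (327,172) in full pixels and the green one at (415,232), clear of the fingers. I grasp the steel one.

Call:
drive_tool(
  rows=[
    [0, 0, 0, -0.002, 0.011, 0.035, 1],
    [0, 0, 0, 0, 0, 0.038, 1],
    [0, 0, 0, 0, 0, 0.038, 1],
    [0, 0, 0, 0, 0, 0.038, 1],
    [0, 0, 0, 0, 0, 0.03, 1],
    [0, 0, 0, 0, 0, 0.015, 1],
    [0, 0, 0, 0, 0, 0, 1],
    [0, 0, 0, 0, 0, 0, 1],
  ],
)

```text
time: 18.25
tool_pos: [0.5716, 0.2437, 0.0133]
tcp_rot: [-0.002, -3.14, 0.001]
wrist_force: [0.8, -0.2, 2.0]
width: 0.997
grip_force: 0.0
```

Call:
drive_tool(
  rows=[
    [0, 0, 0, 0, 0, 0.006, 1],
    [0, 0, 0, 0, 0, 0.004, 1],
    [0, 0, 0, 0, 0, 0, 1],
    [0, 0, 0, 0, 0, 0, 0.7],
    [0, 0, 0, 0, 0, 0, 0.4],
    [0, 0, 0, 0, 0, 0, 0.4],
    [0, 0, 0, 0, 0, 0, 0.4],
    [0, 0, 0, 0, 0, 0, 0.4],
  ],
)

```text
time: 18.92
tool_pos: [0.5729, 0.2449, 0.0054]
tcp_rot: [0.0, 3.14, 0.001]
wrist_force: [-0.9, -0.1, 5.7]
width: 0.684
grip_force: 31.1
```

Call:
drive_tool(
  rows=[
    [0, 0, 0, 0, 0, 0, 0.4],
    [0, 0, 0, 0, 0, 0, 0.4],
    [0, 0, 0, 0, 0, 0, 0.4],
  ],
)

```text
time: 19.17
tool_pos: [0.5728, 0.2449, 0.0053]
tcp_rot: [0.0, 3.14, 0.001]
wrist_force: [-1.2, -0.2, 5.4]
width: 0.687
grip_force: 31.1
```

Call:
drive_tool(
  rows=[
    [0, 0, 0, 0, 0, -0.02, 0.4],
    [0, 0, 0, 0, 0, -0.035, 0.4],
    [0, 0, 0, 0, 0, -0.04, 0.4],
    [0, 0, 0, 0, 0, -0.04, 0.4],
    [0, 0, 0, 0, 0, -0.04, 0.4],
    [0, 0, 0, 0, 0, -0.03, 0.4],
    [0, 0, 0, 0.013, -0.039, 0, 0.4],
    [0, 0, 0, 0.013, -0.039, 0, 0.4],
  ],
)

```text
time: 19.83
tool_pos: [0.5486, 0.1679, 0.2131]
tcp_rot: [-0.005, 3.134, 0.003]
wrist_force: [0.3, -1.4, -1.6]
width: 0.684
grip_force: 32.7
```

Call:
drive_tool(
  rows=[
    [0, 0, 0, 0.013, -0.039, 0, 0.4],
    [0, 0, 0, 0.013, -0.039, 0, 0.4],
    [0, 0, 0, 0.013, -0.039, 0, 0.4],
    [0, 0, 0, 0.013, -0.039, 0, 0.4],
    [0, 0, 0, 0.013, -0.039, 0, 0.4],
    [0, 0, 0, 0.013, -0.039, 0, 0.4],
    [0, 0, 0, 0.013, -0.039, 0, 0.4],
    [0, 0, 0, 0.013, -0.039, 0, 0.4],
  ],
)

```text
time: 20.5
tool_pos: [0.441, -0.1469, 0.2092]
tcp_rot: [-0.0, 3.141, -0.001]
wrist_force: [0.9, 0.8, -1.1]
width: 0.688
grip_force: 32.7
```

Call:
drive_tool(
  rows=[
    [0, 0, 0, 0.001, -0.011, 0, 0.4],
    [0, 0, 0, 0, 0, 0, 0.4],
    [0, 0, 0, 0, 0, 0, 0.4],
    [0, 0, 0, 0, 0, 0, 0.4],
    [0, 0, 0, 0, 0, 0, 0.4],
  ],
)

```text
time: 20.92
tool_pos: [0.4415, -0.155, 0.2087]
tcp_rot: [0.002, -3.142, -0.001]
wrist_force: [0.0, 0.2, -0.5]
width: 0.686
grip_force: 32.8
```

```bash
python3 held.py tier_shallow .034 w11 .0053
```

```text
[ 0.4415 -0.155   0.2087] [-0.  0. -1.] 20.97 0.6897573884539431 32.79446412809193
```

Call:
drive_tool(
  rows=[
    [0, 0, 0, 0, -0.0015, 0.03, 0.4],
    [0, 0, 0, 0, 0, 0.028, 0.4],
    [0, 0, 0, 0, 0, 0.018, 0.4],
    [0, 0, 0, 0, 0, 0, 0.4],
    [0, 0, 0, 0, 0, 0, 0.4],
    [0, 0, 0, 0, 0, 0, 0.4],
    [0, 0, 0, 0, 0, 0, 0.4],
  ],
)

```text
time: 21.65
tool_pos: [0.4427, -0.1582, 0.1347]
tcp_rot: [-0.0, 3.138, -0.002]
wrist_force: [-0.2, -0.3, -1.2]
width: 0.681
grip_force: 32.9
```

```bash
python3 held.py tier_shallow .034 w12 .0053;  python3 - <<'E'
from fit import *
p=read_camera('side');W=pose(p);save(p,'s12');i=cv2.imread('pics/w12.png')[120:370,160:480];a=cv2.resize(i,None,fx=1.6,fy=1.6)
u=proj(p,W,[.442,-.157,.1]).astype(int); print(u)
b=p['color'][u[1]-50:u[1]+50,u[0]-30:u[0]+30,::-1]; b=cv2.resize(b,(240,400)); cv2.imwrite('pics/w12c.png',np.hstack([a,b]))
E
```

```text
[ 0.4426 -0.1583  0.1347] [ 0.003 -0.001 -1.   ] 21.7 0.6860481655048681 32.88599018007517
[247. 183. 385. 327.] [248.5 187.5 381.5 324.5] 0.58 [ 0.0016 -0.0005]
[370 143]
```

View pics/w12c.png

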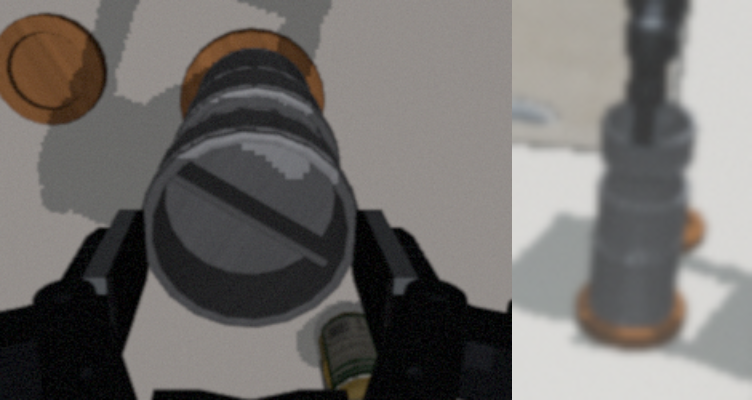

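The shallow tier hangs just above the medium one, centred, and the side view agrees. I lower it with a small correction.

Call:
drive_tool(
  rows=[
    [0, 0, 0, 0.001, 0.0013, 0.004, 0.4],
    [0, 0, 0, 0, 0, 0.004, 0.4],
    [0, 0, 0, 0, 0, 0.004, 0.4],
    [0, 0, 0, 0, 0, 0.004, 0.4],
    [0, 0, 0, 0, 0, 0.003, 0.4],
    [0, 0, 0, 0, 0, 0.001, 0.4],
    [0, 0, 0, 0, 0, 0, 0.4],
    [0, 0, 0, 0, 0, 0, 0.4],
  ],
)

```text
time: 22.52
tool_pos: [0.4418, -0.1569, 0.1154]
tcp_rot: [0.001, 3.138, -0.001]
wrist_force: [-1.7, 2.4, 13.5]
width: 0.682
grip_force: 35.0
```

Seated: z = 0.1154 m against the expected 0.1163 m, with 13.5 N of contact. I release and rise.

Call:
drive_tool(
  rows=[
    [0, 0, 0, 0, 0, 0, 0.8],
    [0, 0, 0, 0, 0, 0, 1],
    [0, 0, 0, 0, 0, 0, 1],
    [0, 0, 0, 0, 0, 0, 1],
    [0, 0, 0, 0, 0, -0.03, 1],
    [0, 0, 0, 0, 0, -0.04, 1],
    [0, 0, 0, 0, 0, -0.04, 1],
    [0, 0, 0, 0, 0, -0.04, 1],
  ],
)

```text
time: 23.18
tool_pos: [0.4393, -0.1563, 0.2635]
tcp_rot: [-0.001, -3.14, -0.001]
wrist_force: [0.5, 0.6, -1.3]
width: 1.001
grip_force: 0.0
```

Call:
drive_tool(
  rows=[
    [0, 0, 0, 0, 0, -0.02, 1],
    [0, 0, 0, 0, 0, 0, 1],
    [0, 0, 0, 0, 0, 0, 1],
    [0, 0, 0, 0, 0, 0, 1],
  ],
)

```text
time: 23.52
tool_pos: [0.4393, -0.1563, 0.2813]
tcp_rot: [-0.001, -3.14, -0.001]
wrist_force: [0.2, 0.3, -1.0]
width: 0.998
grip_force: 0.0
```

```bash
python3 - <<'E'
from look import *
s=status.read_state(); p=read_camera('wrist'); W=pose(p,s); save(p,'w13')
print(s['tool_pos'],s['time'])
x,y=.442,-.1568
print(box(p,W,cyl(x,y,.028,.031,.117)))
for m in masks_of(p,'tier_shallow')[:2]: print(mbox(m),m['score'],fit([(p,W,mbox(m))],[x,y,.028],.031,.028,.117))
q=read_camera('side');V=pose(q);print(box(q,V,cyl(x,y,.028,.031,.117)))
for m in masks_of(q,'tier_shallow')[:3]: print(mbox(m),m['score'])
i=p['color'][100:280,220:480,::-1]; a=cv2.resize(i,None,fx=2,fy=2)
b=cv2.resize(q['color'][90:192,340:400,::-1],(212,360)); cv2.imwrite('pics/w13c.png',np.hstack([a,b]))
E
```

```text
[ 0.43932783 -0.15627417  0.28129789] 23.5167
[281.69419331 145.92276496 348.98155207 215.61303592]
[280.5 143.5 348.5 212.5] 0.61 (array([ 0.43926938, -0.15756768,  0.028     ]), np.float64(0.33789686769434385))
[628.5 279.5 639.5 309.5] 0.54 (array([0.58662136, 0.15305664, 0.028     ]), np.float64(37.021569169196205))
[359.74243663 123.32672775 383.87039721 144.76167005]
[361.5 123.5 385.5 144.5] 0.68
[229.5 287.5 262.5 321.5] 0.57
[360.5 138.5 383.5 157.5] 0.29
```

View pics/w13c.png

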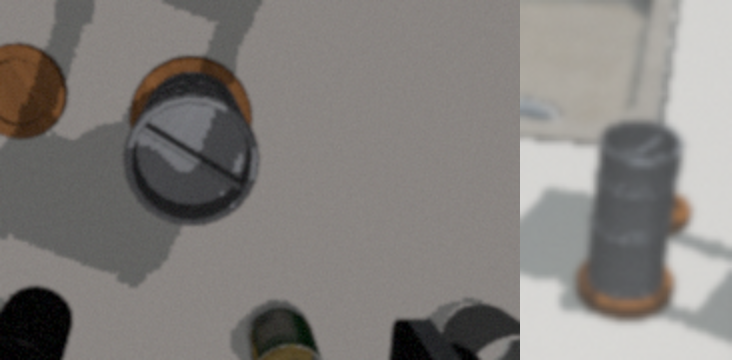

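The shallow tier is seated level at (317,178) in the wrist view, and the side view shows a straight stack. Now the lid.

Call:
drive_tool(
  rows=[
    [0, 0, 0, 0, 0.038, 0, 1],
    [0, 0, 0, 0, 0.038, 0, 1],
    [0, 0, 0, 0, 0.038, 0, 1],
    [0, 0, 0, 0, 0.038, 0.01, 1],
    [0, 0, 0, 0, 0.038, 0.01, 1],
    [0, 0, 0, 0, 0.038, 0.01, 1],
    [0, 0, 0, 0, 0.038, 0.01, 1],
    [0, 0, 0, 0, 0.038, 0.01, 1],
  ],
)

```text
time: 24.38
tool_pos: [0.4392, 0.1491, 0.2314]
tcp_rot: [-0.0, -3.14, 0.001]
wrist_force: [0.9, 0.1, 0.4]
width: 1.002
grip_force: 0.0
```

Call:
drive_tool(
  rows=[
    [0, 0, 0, 0, 0.038, 0.01, 1],
    [0, 0, 0, 0, 0.038, 0.01, 1],
    [0, 0, 0, 0, 0.038, 0.01, 1],
    [0, 0, 0, 0, 0.038, 0, 1],
    [0, 0, 0, 0, 0, 0, 1],
    [0, 0, 0, 0, 0, 0, 1],
    [0, 0, 0, 0, 0, 0, 1],
    [0, 0, 0, 0, 0, 0, 1],
  ],
)

```text
time: 25.05
tool_pos: [0.4401, 0.2983, 0.2023]
tcp_rot: [-0.002, -3.141, 0.001]
wrist_force: [-0.1, -0.4, -0.5]
width: 1.0
grip_force: 0.0
```

```bash
python3 look.py w14 carrier_lid
```

```text
[0.4403 0.2982 0.2026] 25.1
carrier_lid [289. 138. 347. 196.] 1.1 (array([289.5, 138.5, 346.5, 193.5]), 0.63)
[array([0.4403, 0.3002, 0.0012]), array([0.4391, 0.3002, 0.012 ])]
```

Call:
drive_tool(
  rows=[
    [0, 0, 0, 0.001, 0.002, 0.038, 0.6],
    [0, 0, 0, 0, 0, 0.038, 0.6],
    [0, 0, 0, 0, 0, 0.038, 0.6],
    [0, 0, 0, 0, 0, 0.035, 0.6],
    [0, 0, 0, 0, 0, 0.025, 0.6],
    [0, 0, 0, 0, 0, 0.008, 0.6],
    [0, 0, 0, 0, 0, 0, 0.6],
    [0, 0, 0, 0, 0, 0, 0.6],
  ],
)

```text
time: 25.87
tool_pos: [0.4401, 0.3014, 0.0217]
tcp_rot: [0.002, 3.141, 0.001]
wrist_force: [1.0, -0.6, 0.5]
width: 0.599
grip_force: 0.0
```

Call:
drive_tool(
  rows=[
    [0, 0, 0, 0, 0, 0, 0.6],
    [0, 0, 0, 0, 0, 0, 0.6],
  ],
)

```text
time: 26.03
tool_pos: [0.4413, 0.3026, 0.0234]
tcp_rot: [0.001, 3.138, 0.004]
wrist_force: [-0.2, -0.3, 0.4]
width: 0.603
grip_force: 0.0
```

Call:
drive_tool(
  rows=[
    [0, 0, 0, 0.0015, -0.002, 0.004, 0.5],
    [0, 0, 0, 0, 0, 0.003, 0.5],
    [0, 0, 0, 0, 0, 0, 0.5],
    [0, 0, 0, 0, 0, 0, 0.5],
    [0, 0, 0, 0, 0, 0, 0.5],
  ],
)

```text
time: 26.45
tool_pos: [0.4377, 0.2995, 0.0138]
tcp_rot: [-0.0, -3.142, -0.0]
wrist_force: [-0.1, 0.7, -0.7]
width: 0.5
grip_force: 0.0
```

```bash
python3 look.py w15 carrier_lid; python3 -c "
import cv2
i=cv2.imread('pics/w15.png')[130:380,160:480];cv2.imwrite('pics/w15c.png',cv2.resize(i,None,fx=2.4,fy=2.4,interpolation=3))"
```

```text
[0.4377 0.2995 0.0138] 26.5
carrier_lid [259. 183. 375. 295.] 1.2 (array([260.5, 185.5, 375.5, 291.5]), 0.88)
[array([0.4408, 0.3005, 0.0077]), array([0.4403, 0.3005, 0.012 ])]
```

View pics/w15c.png

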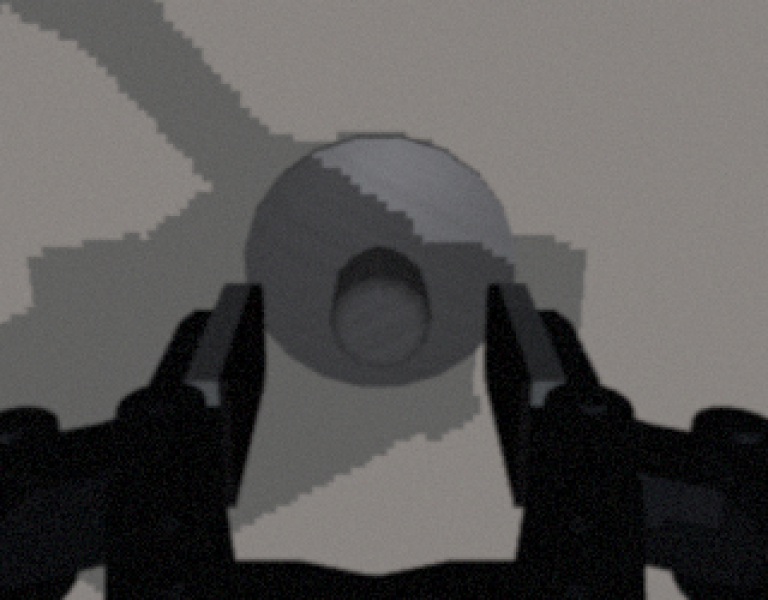

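Call:
drive_tool(
  rows=[
    [0, 0, 0, -0.002, 0.0005, -0.0015, 0.4],
    [0, 0, 0, 0, 0, 0, 0.2],
    [0, 0, 0, 0, 0, 0, 0.1],
    [0, 0, 0, 0, 0, 0, 0.05],
    [0, 0, 0, 0, 0, 0, 0.05],
    [0, 0, 0, 0, 0, 0, 0.05],
    [0, 0, 0, 0, 0, 0, 0.05],
    [0, 0, 0, 0, 0, 0, 0.05],
  ],
)

```text
time: 27.27
tool_pos: [0.4412, 0.301, 0.0167]
tcp_rot: [0.001, 3.139, 0.003]
wrist_force: [-0.1, 1.3, 7.9]
width: 0.054
grip_force: 3.8
```

Call:
drive_tool(
  rows=[
    [0, 0, 0, 0, 0, 0, 0.05],
    [0, 0, 0, 0, 0, 0, 0.05],
    [0, 0, 0, 0, 0, 0, 0.05],
  ],
)

```text
time: 27.52
tool_pos: [0.4412, 0.301, 0.0167]
tcp_rot: [0.001, 3.139, 0.003]
wrist_force: [0.5, 1.6, 8.3]
width: 0.047
grip_force: 3.8
```

```bash
python3 look.py w16 carrier_lid; python3 -c "
import cv2
i=cv2.imread('pics/w16.png')[130:380,160:480];cv2.imwrite('pics/w16c.png',cv2.resize(i,None,fx=2.4,fy=2.4,interpolation=3))"
```

```text
[0.4412 0.301  0.0167] 27.57
carrier_lid [257. 176. 371. 287.] 0.4 (array([258.5, 178.5, 370.5, 283.5]), 0.95)
[array([0.4413, 0.3001, 0.0069]), array([0.4408, 0.3001, 0.012 ])]
```

View pics/w16c.png

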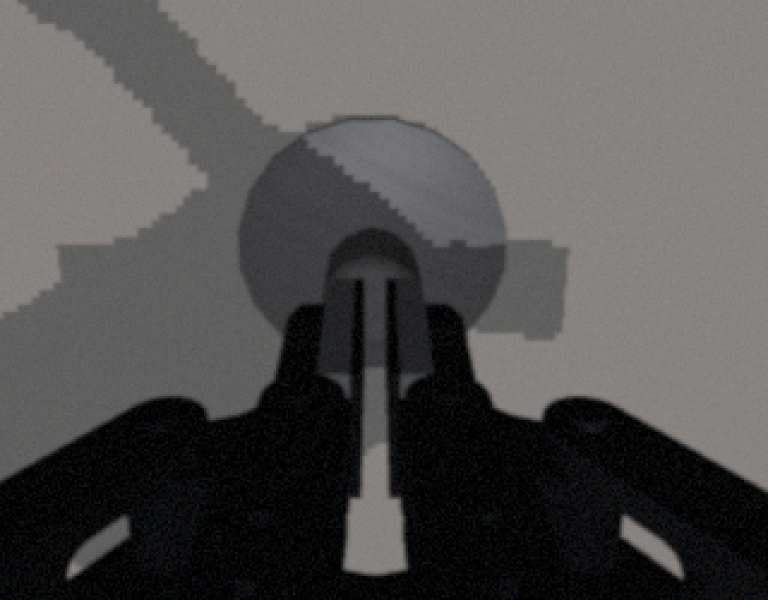

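```bash
python3 - <<'E'
from fit import *
s=status.read_state(); p=read_camera('wrist'); W=pose(p,s); t=np.array(s['tool_pos'])
for d in (0,.005,.01,.015,.02,.025,.03,.04): print(d,[((proj(p,W,t+[dx,.006,d])-[160,130])*2.4).round() for dx in (-.011,.011)])
for z in(.012,.021,.038): print(z,((proj(p,W,[.4408-.01,.3003,z])-[160,130])*2.4).round(),((proj(p,W,[.4408+.01,.3003,z])-[160,130])*2.4).round())
E
```

```text
0 [array([402., 223.]), array([401., 314.])]
0.005 [array([403., 232.]), array([402., 325.])]
0.01 [array([404., 241.]), array([403., 336.])]
0.015 [array([405., 250.]), array([404., 348.])]
0.02 [array([406., 261.]), array([405., 361.])]
0.025 [array([407., 271.]), array([406., 374.])]
0.03 [array([408., 283.]), array([407., 389.])]
0.04 [array([411., 308.]), array([409., 420.])]
0.012 [371. 218.] [371. 299.]
0.021 [371. 233.] [371. 318.]
0.038 [371. 266.] [371. 358.]
```

The pads have closed above the knob: the slit between them shows the knob top, so their lower ends are about 22 mm behind the TCP. I reopen and go lower carefully.

Call:
drive_tool(
  rows=[
    [0, 0, 0, 0, 0, -0.002, 0.3],
    [0, 0, 0, 0, 0, 0, 0.5],
    [0, 0, 0, 0, 0, 0, 0.5],
    [0, 0, 0, 0, 0, 0, 0.5],
    [0, 0, 0, 0, 0, 0, 0.5],
    [0, 0, 0, 0, 0, 0, 0.5],
  ],
)

```text
time: 28.22
tool_pos: [0.4393, 0.2996, 0.0168]
tcp_rot: [-0.001, -3.141, 0.001]
wrist_force: [0.0, 0.1, 0.4]
width: 0.5
grip_force: 0.0
```

Call:
drive_tool(
  rows=[
    [0, 0, 0, 0, 0, 0.004, 0.5],
    [0, 0, 0, 0, 0, 0.004, 0.5],
    [0, 0, 0, 0, 0, 0.003, 0.5],
    [0, 0, 0, 0, 0, 0.002, 0.5],
    [0, 0, 0, 0, 0, 0, 0.5],
    [0, 0, 0, 0, 0, 0, 0.5],
  ],
)

```text
time: 28.72
tool_pos: [0.4395, 0.2998, 0.0039]
tcp_rot: [-0.0, -3.141, 0.001]
wrist_force: [0.6, -0.3, -0.2]
width: 0.502
grip_force: 0.0
```

Call:
drive_tool(
  rows=[
    [0, 0, 0, 0, 0, 0.002, 0.4],
    [0, 0, 0, 0, 0, 0, 0.3],
    [0, 0, 0, 0, 0, 0, 0.2],
    [0, 0, 0, 0, 0, 0, 0.15],
    [0, 0, 0, 0, 0, 0, 0.1],
    [0, 0, 0, 0, 0, 0, 0.1],
    [0, 0, 0, 0, 0, 0, 0.1],
    [0, 0, 0, 0, 0, 0, 0.1],
  ],
  force=30,
)

```text
time: 29.38
tool_pos: [0.4397, 0.3, 0.0023]
tcp_rot: [0.001, 3.142, 0.0]
wrist_force: [0.1, 0.0, -0.7]
width: 0.217
grip_force: 29.3
```

The knob is gripped (width 0.217, 29 N). I lift and carry the lid to the stack.

Call:
drive_tool(
  rows=[
    [0, 0, 0, 0, 0, 0, 0.1],
    [0, 0, 0, 0, 0, -0.02, 0.1],
    [0, 0, 0, 0, 0, -0.035, 0.1],
    [0, 0, 0, 0, 0, -0.04, 0.1],
    [0, 0, 0, 0, 0, -0.04, 0.1],
    [0, 0, 0, 0, 0, -0.04, 0.1],
    [0, 0, 0, 0, 0, -0.03, 0.1],
    [0, 0, 0, 0, -0.02, 0, 0.1],
  ],
  force=40,
)

```text
time: 30.05
tool_pos: [0.4442, 0.2845, 0.2162]
tcp_rot: [-0.003, 3.129, 0.014]
wrist_force: [0.8, 0.3, 0.2]
width: 0.211
grip_force: 39.4
```

Call:
drive_tool(
  rows=[
    [0, 0, 0, 0, -0.037, 0, 0.1],
    [0, 0, 0, 0, -0.037, 0, 0.1],
    [0, 0, 0, 0, -0.037, 0, 0.1],
    [0, 0, 0, 0, -0.037, 0, 0.1],
    [0, 0, 0, 0, -0.037, 0, 0.1],
    [0, 0, 0, 0, -0.037, 0, 0.1],
    [0, 0, 0, 0, -0.037, 0, 0.1],
    [0, 0, 0, 0, -0.037, 0, 0.1],
  ],
)

```text
time: 30.72
tool_pos: [0.439, -0.0177, 0.2073]
tcp_rot: [0.0, 3.141, -0.0]
wrist_force: [1.7, -0.3, -0.3]
width: 0.208
grip_force: 39.3
```

Call:
drive_tool(
  rows=[
    [0, 0, 0, 0, -0.037, 0, 0.1],
    [0, 0, 0, 0, -0.037, 0, 0.1],
    [0, 0, 0, 0, -0.037, 0, 0.1],
    [0, 0, 0, 0, -0.03, 0, 0.1],
    [0, 0, 0, 0, 0, 0, 0.1],
    [0, 0, 0, 0, 0, 0, 0.1],
    [0, 0, 0, 0, 0, 0, 0.1],
    [0, 0, 0, 0, 0, 0, 0.1],
  ],
)

```text
time: 31.38
tool_pos: [0.4394, -0.156, 0.207]
tcp_rot: [0.001, -3.141, -0.001]
wrist_force: [-0.2, 1.0, -1.2]
width: 0.215
grip_force: 39.4
```

```bash
python3 held.py carrier_lid .012 w17 .0023
```

```text
[ 0.4395 -0.1558  0.2071] [-0.  0. -1.] 31.43 0.21143700376921748 39.42673444747925
[255. 185. 378. 303.] [254.5 188.5 376.5 299.5] 0.72 [ 0.0013 -0.0003]
```

Call:
drive_tool(
  rows=[
    [0, 0, 0, 0, -0.001, 0.02, 0.1],
    [0, 0, 0, 0, 0, 0.018, 0.1],
    [0, 0, 0, 0, 0, 0.012, 0.1],
    [0, 0, 0, 0, 0, 0, 0.1],
    [0, 0, 0, 0, 0, 0, 0.1],
    [0, 0, 0, 0, 0, 0, 0.1],
    [0, 0, 0, 0, 0, 0, 0.1],
  ],
)

```text
time: 32.12
tool_pos: [0.4406, -0.1583, 0.1586]
tcp_rot: [0.0, 3.14, -0.001]
wrist_force: [-0.4, -0.3, -0.7]
width: 0.211
grip_force: 39.4
```

```bash
python3 held.py carrier_lid .012 w18 .0023;  python3 - <<'E'
from fit import *
p=read_camera('side');W=pose(p);save(p,'s18')
for n,z0,h in(('carrier_lid',.152,.012),('tier_shallow',.117,.028)):
  print(n,box(p,W,cyl(.441,-.157,h,.031,z0)).round(1),[(mbox(m),round(m['score'],2)) for m in masks_of(p,n)[:3]])
q=read_camera('wrist'); print([(mbox(m),round(m['score'],2)) for m in masks_of(q,'tier_shallow')[:3]])
s=status.read_state();V=pose(q,s); print(box(q,V,cyl(.441,-.157,.028,.031,.117)).round(1))
a=cv2.resize(q['color'][120:370,160:480,::-1],None,fx=1.6,fy=1.6)
b=cv2.resize(p['color'][90:190,340:400,::-1],(240,400)); cv2.imwrite('pics/w18c.png',np.hstack([a,b]))
E
```

```text
[ 0.4405 -0.1584  0.1586] [ 0.002 -0.001 -1.   ] 32.17 0.208508354488488 39.43294644355774
[255. 185. 378. 303.] [255.5 188.5 376.5 299.5] 0.97 [ 0.0014 -0.0001]
carrier_lid [360.9 117.1 385.  133.3] [(array([362.5, 116.5, 386.5, 129.5]), 0.79)]
tier_shallow [360.1 123.3 384.3 144.8] [(array([361.5, 126.5, 385.5, 144.5]), 0.88), (array([229.5, 287.5, 262.5, 321.5]), 0.56)]
[]
[263.5 171.3 372.7 283.5]
```

View pics/w18c.png

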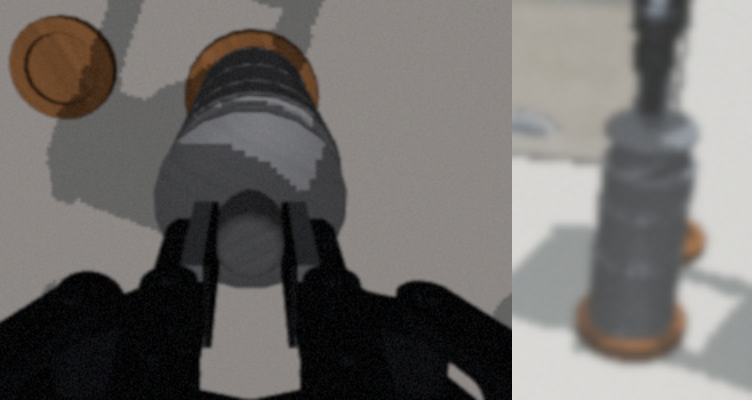

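The lid hangs level over the shallow tier. In the side view the two columns agree to about 0.3 px. I lower it with y +1.4 mm.

Call:
drive_tool(
  rows=[
    [0, 0, 0, 0, 0.0014, 0.004, 0.1],
    [0, 0, 0, 0, 0, 0.004, 0.1],
    [0, 0, 0, 0, 0, 0.004, 0.1],
    [0, 0, 0, 0, 0, 0.003, 0.1],
    [0, 0, 0, 0, 0, 0.002, 0.1],
    [0, 0, 0, 0, 0, 0, 0.1],
    [0, 0, 0, 0, 0, 0, 0.1],
  ],
)

```text
time: 33.1
tool_pos: [0.4398, -0.1568, 0.1404]
tcp_rot: [0.0, 3.141, -0.0]
wrist_force: [0.2, -0.1, 0.3]
width: 0.214
grip_force: 39.5
```

Call:
drive_tool(
  rows=[
    [0, 0, 0, 0, 0, 0.001, 0.1],
    [0, 0, 0, 0, 0, 0.001, 0.1],
    [0, 0, 0, 0, 0, 0, 0.1],
    [0, 0, 0, 0, 0, 0, 0.1],
  ],
)

```text
time: 33.43
tool_pos: [0.4408, -0.1572, 0.1403]
tcp_rot: [0.001, 3.139, -0.002]
wrist_force: [-1.4, 0.3, 9.2]
width: 0.211
grip_force: 40.3
```

Contact at the seat height. I release and rise.

Call:
drive_tool(
  rows=[
    [0, 0, 0, 0, 0, -0.001, 0.15],
    [0, 0, 0, 0, 0, 0, 0.4],
    [0, 0, 0, 0, 0, 0, 0.6],
    [0, 0, 0, 0, 0, 0, 0.6],
    [0, 0, 0, 0, 0, 0, 0.6],
    [0, 0, 0, 0, 0, -0.03, 0.6],
    [0, 0, 0, 0, 0, -0.04, 0.6],
    [0, 0, 0, 0, 0, -0.04, 0.6],
  ],
)

```text
time: 34.1
tool_pos: [0.4381, -0.1561, 0.2487]
tcp_rot: [-0.001, -3.138, -0.003]
wrist_force: [0.8, -0.2, 1.6]
width: 0.602
grip_force: 0.0
```

Call:
drive_tool(
  rows=[
    [0, 0, 0, 0, 0, -0.03, 0.6],
    [0, 0, 0, 0, 0, 0, 0.6],
    [0, 0, 0, 0, 0, 0, 0.6],
    [0, 0, 0, 0, 0, 0, 0.6],
  ],
)

```text
time: 34.43
tool_pos: [0.4391, -0.1565, 0.2784]
tcp_rot: [-0.0, -3.141, -0.001]
wrist_force: [-0.3, 0.6, -1.1]
width: 0.597
grip_force: 0.0
```

```bash
python3 - <<'E'
from fit import *
s=status.read_state(); q=read_camera('wrist'); V=pose(q,s); p=read_camera('side');W=pose(p); print(s['tool_pos'],s['time'])
c=cyl(.4415,-.157,.006,.031,.145)
for k,U in((q,V),(p,W)): print(box(k,U,c).round(1),[(mbox(m),round(m['score'],2)) for m in masks_of(k,'carrier_lid')[:2]])
a=cv2.resize(q['color'][100:280,220:440,::-1],None,fx=2.2,fy=2.2)
b=cv2.resize(p['color'][95:190,330:400,::-1],(292,396)); cv2.imwrite('pics/w19c.png',np.hstack([a,b]))
E
```

```text
[ 0.43912226 -0.15648073  0.27837638] 34.4333
[280.8 150.3 350.  218.4] [(array([280.5, 148.5, 348.5, 215.5]), 0.64)]
[360.6 121.3 384.3 135.6] [(array([284.5, 184.5, 310.5, 220.5]), 0.56), (array([363.5, 116.5, 384.5, 134.5]), 0.53)]
```

View pics/w19c.png

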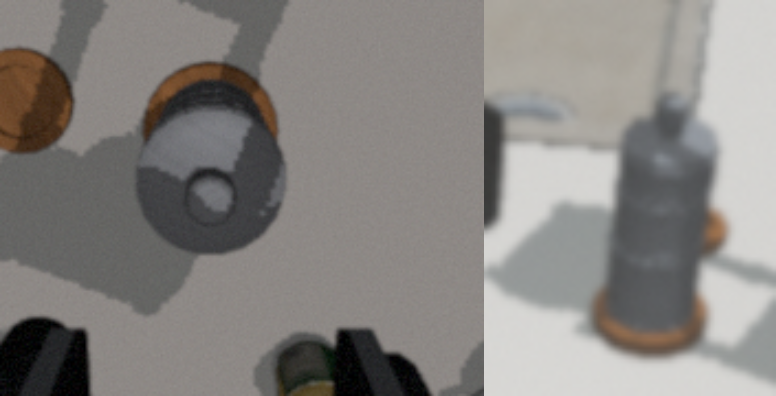

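The lid sits level on the stack, at (315,183) in the wrist view, and the side view shows the finished stack straight and free of the gripper. Handing in.

```bash
python3 -c "
from workcell import workorder
print(workorder.finish_job())"
```

```text
the job is handed in; nothing more can be done
None
```

The lunch carrier is stacked on the larger stand in the order asked (deep, medium, shallow, lid), looks level and stands free in the last pictures, and I handed the job in at about 34 s; the hand-in returned no verdict.

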